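# Index the ring reducer's die plate to its widest die

## Robot

A 6-joint arm with a two-finger parallel gripper is mounted at the origin on the work surface. World frame = base frame: x ahead of the robot, y to its left, z up, the work surface at z = 0. Lengths are in m, angles in degrees, forces in N, time in s.
With the tool pointing down it reaches from about 0.4 to 0.825 m from the base axis. Payload 7 kg.
Tool frame: the origin (TCP) lies midway between the tips of the shut fingers; the grasp point (between the pads) lies 19 mm behind it; z points along the fingers, y is the line along which they close (so a half turn about z gives the same grasp; the last joint's range is limited). The gripper opens to 88 mm and grips with 3 to 60 N. Pads are 19 mm wide; open, the fingers measure 130 mm over their backs; the gripper's body (78 mm by 193 mm) begins 47 mm behind the grasp point.
Start: joints at [87.267, 20.546, 0.682, 0, -70.136, -16.507], TCP at [0.222, 0.637, 0.196] pointing down, gripper open.
Joint ranges: [-176.03, 176.03], [-82.01, 121.73], [-58.28, 71.71], [-173.87, 95.51], [-174.79, -0.11], [-173.66, 173.66]. Speed limits (degrees/s): [136.94, 136.94, 172.46, 180, 180, 180].

## Interface

Orientations are given as [roll, pitch, yaw] about the fixed x, y, z axes, in that order (R = Rz(yaw) Ry(pitch) Rx(roll)).
In Python, from plant import r, eyes, workorder gives the robot as it stands.
- The arm moves only by the tool step_arm, never from a script. Its argument "plan" is a list of rows, each a list of 5 numbers: the shift along the tool's x, y, z each as a share of 25 cm, from -1 to 1, then the turn about the tool's z as a share of 60 degrees, from -1 to 1, then the finger opening in mm, from 0 to 87.6. In form: [[x, y, z, turn, jaw], ...]. A call has 1 to 12 rows; each row is the pose to reach, as a shift and turn from the pose commanded when the call began, along the tool's axes at that moment; what a row does not reach only later rows make up. A row lasts 1/12 s, in which the tool goes at most 41.7 mm and 7.16 degrees, less where a joint would pass 70% of its speed; a pose out of reach is approached as far as the arm can. A call with a number of a shift or a turn outside -1 to 1 is refused whole. A call with a gripper value outside its range is refused whole. The fingers move at their own pace and stop on an object; "newtons" is the grip in N (left out, the last holds). Time passes only in rows, so rows that repeat a pose let the fingers close. It gives the time, the measured TCP pose, the force, the opening and the grip force at its end, in the units of the state.
- r.get_state(): the state, without advancing time (a new reading comes with each control period).
- eyes.capture(name): name is "side" or "top"; returns the picture (420x560x3 uint8, red, green, blue); there is no depth.
- eyes.camera_model(name): a dict with "fov_y" (degrees; the focal length in pixels is half the picture's height over the tangent of half this angle, whatever the lens; pixels are square), "cx", "cy" (the principal point, pixels), "world_to_cam" (4x4, takes a point from world to camera coordinates). Camera axes: x right, y up, looking along -z (the intrinsics and any distortion apply to the point x, -y, -z); pixel columns grow to the right and rows downward; lengths in m; the calibration is good to about 2 mm. A picture is of the moment at which its call begins. camera_model takes no time and is no camera call.
- workorder.close_job(): hands the job in; it is judged then, once.
The state is a dict: "time_s": time; "joints": joint angles; "qd": joint speeds; "joint_torque": joint torques, N m; "tcp_pos": TCP position; "eef_rot": TCP orientation; "contact_force": force on the tool from outside, world axes, zero at the start; "moment": the same for the moment, N m; "gripper_width": finger opening in m; "gripper_force": force on a finger pad.
Only numpy, scipy, OpenCV 4.12 (cv2) and the standard library are available. Lean on these libraries where they do the work, as an engineer would, in place of code of your own. Each camera call takes 0.05 s, during which the arm holds its last target. There are 200 camera calls.

## Task

Set up the ring reducer for the wide signet ring: push the tabs on the rim of its die plate to step the plate round, either way, until the widest die (the one stamped with six dots) has clicked into place squarely under the ram. Push lightly with the outside of the fingers, do not pinch or force the plate, and leave everything else on the bench undisturbed.

Things in the scene. Friction and masses are not known exactly. Their poses are not given: they have to be found in the camera images.
- reducer: ring reducer, a fixed dark cast bench press. Origin at bench height on the vertical axis of its die plate; z up, x towards its column. Foot x -98 to 170, y +-75 mm, 22 high; column x 119 to 165, y +-31 mm; overarm, ram and lever (lever does not move, top 356 mm) lie at x over 29, y +-23 mm, above z 119 mm. The side away from the column (-x) is open: the side to push on
- turret (a joint): angle of the die plate (rad), growing counter-clockwise seen from above, endless either way. 0 or any whole turn: widest die under the ram. A sprung ball clicks it into six seats, every 60 degrees (1.047); Some 3 to 5 N sideways on a tab turns it; pushed over two thirds of the way it runs on by itself into the next seat and centres there, under a third it springs back, about half-way it may stand
- plate_center (a point): centre of the die plate's top face, on its axis, z 98 mm. Steel disc, 152 mm diameter, 18 mm thick, hex nut on the axis up to z 112 mm. Six round dies at radius 50 mm every 60 degrees; mouths, counter-clockwise: 27 (widest, six dots), 13 (one dot), 15.5, 18, 20.5, 23.5 mm. Turns under the ram
- tab (a point): middle of the tab 30 degrees counter-clockwise of the widest die, at radius 94 mm, z 89 mm; turns with the plate. One of six like flat steel tabs standing out radially from the rim, one half-way between each two dies: each from radius 76 to 112 mm, 10 mm thick across, z 83 to 95 mm, open above and below
- wide_die (a point): centre of the mouth of the widest die, in the plate's top face, 98 mm above the bench, 50 mm from the plate's axis; turns with the plate
- ram_nose (a point): centre of the lower end of the steel ram (20 mm diameter), 119 mm above the bench, 50 mm from the plate's axis on the column's side; fixed, 21 mm above the plate
- signet: brass-coloured signet ring lying flat by the foot of the reducer, 25 mm across, 11 mm high, origin under its centre; not to be disturbed
- vial: small glass stone vial standing by the reducer, 24 mm diameter, 46 mm high, origin under its centre; not to be disturbed
- loupe: folding loupe lying by the reducer, 82 x 32 x 20 mm, origin under its lens, case along its x; not to be disturbed
- flux: amber bottle standing beside the reducer's column, 52 mm diameter, 110 mm high, origin under its centre; not to be disturbed
- pliers: flat-nose pliers lying on the bench, about 150 mm long, 50 mm wide, 13 mm high, origin under the joint; not to be disturbed
- hammer: small hammer lying on the bench, 240 mm long, 26 mm high, origin under its middle, head at +x; not to be disturbed
- graver: graver with a wooden handle lying on the bench, 130 mm long, 26 mm high, origin under its middle; not to be disturbed
- tin: round brass tin on the bench, 62 mm diameter, 26 mm high, origin under its centre; not to be disturbed

How it is judged:
By the outcome, as a careful person would: the job done as asked, in the order asked, and still so for the second after the job is handed in, with the robot touching nothing.
It also fails if it takes over 67 s, if anything falls off the work surface, if the arm or the gripper's body presses on something with over 40 N, if the wrist force passes 120 N, or if a joint passes its speed limit or range.

## Working session

There is one attempt and no reset: what is moved stays moved. The work goes in short steps, Python scripts to look and compute and a tool call to move; the robot and the scene stay as the last step left them, time stands still between calls to the robot, and variables do not carry over. Pictures are saved under pics/ and viewed, at most 10 in all, crops included, and the job is handed in when it is done.

Besides the shell and the picture viewer there is one more tool, called by a JSON object that holds its "name" and its "arguments", one argument or row to a line. step_arm: Moves the arm, as the interface text tells. Its arguments: {"type":"object","properties":{"plan":{"type":"array"},"newtons":{"type":"number"}},"required":["plan"]}

```bash
ls; mkdir -p pics; python3 - <<'E'
from plant import r, eyes, workorder
import cv2
print(r.get_state())
for n in("side","top"):
    cv2.imwrite(f"pics/{n}0.png",eyes.capture(n)[:,:,::-1]); m=eyes.camera_model(n); print(n,m)
E
```

```text
pics
{'time_s': 0.0, 'joints': array([ 8.72672590e+01,  2.05923764e+01,  6.34078280e-01, -2.05100218e-02,
       -7.01367249e+01, -1.65057083e+01]), 'qd': array([ 0.03246975,  0.01251036, -0.00863073,  0.1204421 ,  0.04765618,
        0.07586632]), 'joint_torque': array([-3.15200650e-04, -5.82704079e+01,  2.93067098e+01,  6.99781626e+00,
        6.93427603e-03, -1.61124613e-04]), 'tcp_pos': array([0.22227479, 0.63677501, 0.19481321]), 'eef_rot': array([ 1.79903414e+02, -8.51361344e-03, -1.92454269e+01]), 'contact_force': array([-0.22609979,  0.49438113,  0.22232552]), 'moment': array([ 0.01362477, -0.00551788, -0.04438504]), 'gripper_force': 0.0, 'gripper_width': 0.08785869577622768}
side {'fov_y': 56.81321874934147, 'cx': 276.6684523363046, 'cy': 204.70010697819967, 'world_to_cam': array([[ 0.95979003, -0.28056152,  0.00939904, -0.5094765 ],
       [ 0.16674943,  0.59673875,  0.78491878, -0.15095574],
       [-0.22582678, -0.75178993,  0.61952738, -0.89238042],
       [ 0.        ,  0.        ,  0.        ,  1.        ]])}
top {'fov_y': 43.55983010953457, 'cx': 277.2014606542844, 'cy': 208.49283872385467, 'world_to_cam': array([[-2.85670211e-02, -9.99589021e-01, -2.39037182e-03,
        -2.58594628e-02],
       [ 9.96381276e-01, -2.86666946e-02,  8.00160810e-02,
        -5.25178339e-01],
       [-8.00517201e-02, -9.59006502e-05,  9.96790707e-01,
        -1.75049402e+00],
       [ 0.00000000e+00,  0.00000000e+00,  0.00000000e+00,
         1.00000000e+00]])}
```

View pics/side0.png

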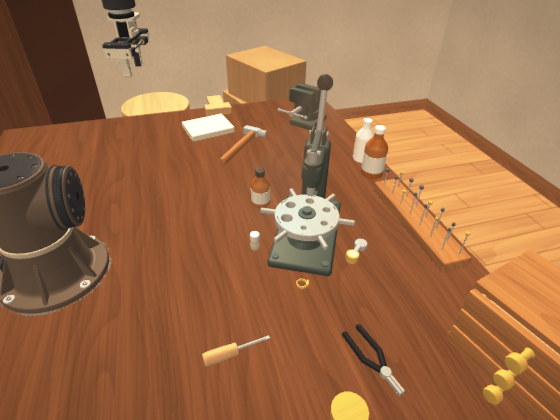

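View pics/top0.png

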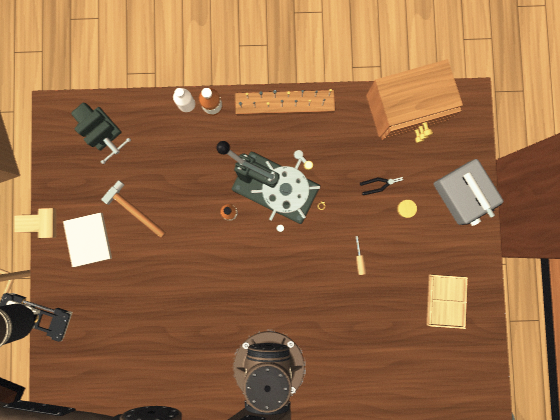

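The plate shows at about (307,215) in the side view and (287,189) in the top view. Next, enlarged crops of both.

```bash
python3 - <<'E'
import cv2,numpy as np
a=cv2.imread("pics/side0.png")[165:275,245:375]; b=cv2.imread("pics/top0.png")[140:240,215:345]
cv2.imwrite("pics/c1.png",cv2.resize(a,None,fx=5.4,fy=5.4,interpolation=cv2.INTER_CUBIC))
cv2.imwrite("pics/c2.png",cv2.resize(b,None,fx=6,fy=6,interpolation=cv2.INTER_CUBIC))
E
```

```text
(no output)
```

View pics/c1.png

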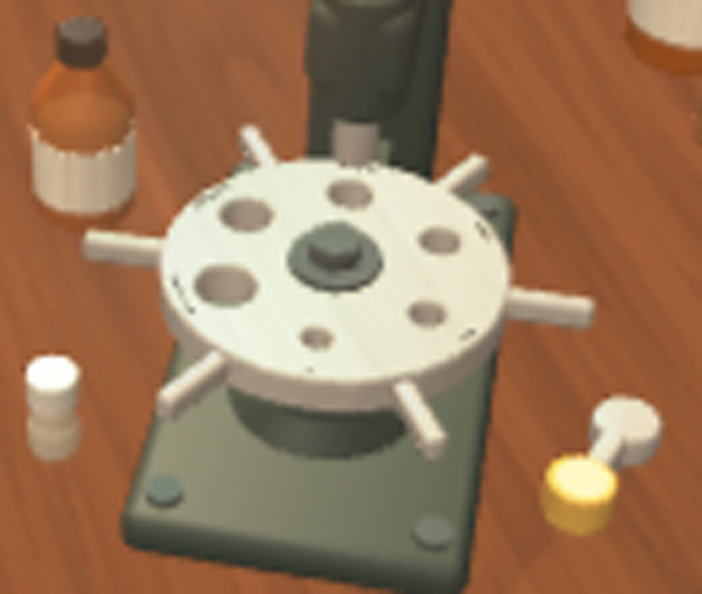

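View pics/c2.png

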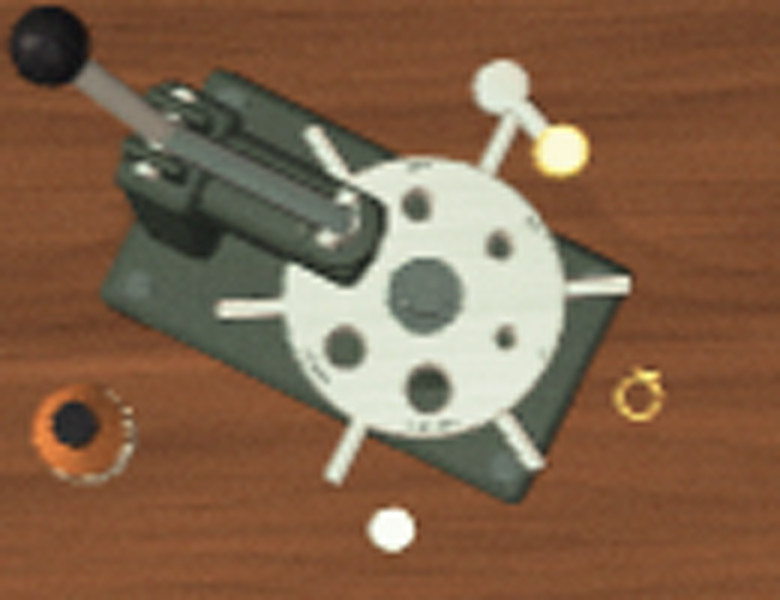

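Both crops show the plate. The widest die (six dots) is at top-crop (430,388), nearest the robot. The 13 mm die is at (505,338), and the ram overhangs at upper left. I'll measure the axis, die and column directions from both views.

```bash
cat > h.py <<'E'
import numpy as np
from plant import eyes
def ray(n,px,z):
    m=eyes.camera_model(n);f=210/np.tan(np.radians(m["fov_y"]/2));W=m["world_to_cam"]
    px=np.atleast_2d(px).astype(float)
    d=np.c_[(px[:,0]-m["cx"])/f,-(px[:,1]-m["cy"])/f,-np.ones(len(px))]@W[:3,:3]
    c=-W[:3,:3].T@W[:3,3]
    return (c+d*((z-c[2])/d[:,2])[:,None])[:,:2]
top=lambda p:(np.array(p)+.5)/6-.5+[215,140]
side=lambda p:(np.array(p)+.5)/5.4-.5+[245,165]
E
python3 - <<'E'
from h import *
ang=lambda v:np.degrees(np.arctan2(v[...,1],v[...,0]))
for n,g,nut,dies,tabs in (("top",top,(425,293),[(430,388),(505,338),(500,243),(417,205),(345,347)],[(345,450),(520,443),(600,286),(498,143),(325,150),(250,308)]),
  ("side",side,(335,243),[(226,286),(317,338),(427,314),(439,240),(246,214)],[(192,380),(420,418),(550,305),(466,173),(258,145),(123,247)])):
    D=ray(n,g(dies),.098);T=ray(n,g(tabs),.095)
    # circle fit through dies, tabs centroid
    A=np.c_[2*D,np.ones(len(D))];s=np.linalg.lstsq(A,(D**2).sum(1),rcond=None)[0];c=s[:2]
    print(n,"nut",ray(n,g(nut),.112),"dies c",c,"R",np.sqrt(s[2]+c@c),"tab c",T.mean(0))
    print(" die ang",ang(D-c)," tab ang",ang(T-c))
# foot corners top (z .022)
F=ray("top",top([(517,500),(630,268),(103,300),(215,70)]),.022);print("foot",F,ang(F[2]-F[0]),ang(F[3]-F[1]))
F=ray("side",side([(125,540),(465,585),(513,205)]),.015);print("foot side",F,ang(F[2]-F[1]))
print("vial",ray("top",top((392,530)),.046),"loupe",ray("top",top([(500,85),(560,150)]),.02),"flux",ray("top",top((75,425)),.11))
E
```

```text
top nut [[ 0.58071508 -0.06908832]] dies c [ 0.58078091 -0.06817169] R 0.04999244798838672 tab c [ 0.5809771  -0.06823122]
 die ang [-177.35276833 -118.92002815  -56.98145072    2.01454116  121.69151283]  tab ang [ 151.52412011 -148.28653746  -88.19196422  -27.60871994   31.86833216
   92.12734228]
side nut [[ 0.57984531 -0.07532691]] dies c [ 0.58140486 -0.07192726] R 0.05002536413238891 tab c [ 0.58085017 -0.07464543]
 die ang [-177.36921039 -117.75910713  -58.26721977    2.67899859  121.51715908]  tab ang [-146.99191299  -89.07099507  -30.85720518   30.43330982   92.15129637
  155.3656933 ]
foot [[ 0.47325168 -0.11862645]
 [ 0.60220742 -0.18646866]
 [ 0.59263785  0.1107936 ]
 [ 0.72186815  0.04452295]] 62.50832126137776 62.61446022702034
foot side [[ 0.47152513 -0.12920763]
 [ 0.60125878 -0.19223194]
 [ 0.72449571  0.04076004]] 62.12420111460416
vial [[ 0.45742294 -0.04805204]] loupe [[ 0.7089623  -0.11665392]
 [ 0.67078904 -0.1494049 ]] flux [[0.51551345 0.11960638]]
```

{"name": "step_arm", "arguments": {
  "plan": [
    [0.96, 0.92, 0, 1, 0],
    [0.96, 0.92, 0, 1, 0],
    [0.96, 0.92, 0, 1, 0],
    [0.96, 0.92, 0, 1, 0],
    [0.96, 0.92, 0, 1, 0],
    [0.96, 0.92, 0, 1, 0],
    [0.96, 0.92, 0, 1, 0],
    [0.96, 0.92, 0, 1, 0],
    [0.96, 0.92, 0, 1, 0],
    [0.96, 0.92, 0, 1, 0],
    [0.96, 0.92, 0, 1, 0]
  ],
  "newtons": 10
}}

```text
time_s: 1.02
tcp_pos: [0.3734, 0.3409, 0.1958]
eef_rot: [-180.0, 0.0, -79.2]
contact_force: [0.2, -0.2, 0.2]
gripper_width: 0.0199
gripper_force: 0.0
```

{"name": "step_arm", "arguments": {
  "plan": [
    [0.98, 0, 0, 0.642, 0],
    [0.98, 0, 0, 0.642, 0],
    [0.98, 0, 0, 0.642, 0],
    [0.98, 0, 0, 0.642, 0],
    [0.98, 0, 0, 0.642, 0],
    [0.98, 0, 0, 0.642, 0],
    [0.98, 0, 0, 0.642, 0],
    [0.98, 0, 0, 0.642, 0]
  ]
}}

```text
time_s: 1.68
tcp_pos: [0.4193, 0.0998, 0.1957]
eef_rot: [180.0, 0.0, -117.8]
contact_force: [-0.2, 0.3, -0.6]
gripper_width: 0.0003
gripper_force: 0.0
```

{"name": "step_arm", "arguments": {
  "plan": [
    [0.668, 0, 0, 0, 0],
    [0.668, 0, 0, 0, 0],
    [0.668, 0, 0, 0, 0],
    [0.668, 0, 0, 0, 0],
    [0.668, -1, 0, 0, 0],
    [0.668, -1, 0, 0, 0],
    [0.668, -1, 0, 0, 0],
    [0.668, -1, 0, 0, 0],
    [0.668, -1, 0, 0, 0],
    [0.668, -1, 0, 0, 0],
    [0.668, -1, 0, 0, 0]
  ]
}}

```text
time_s: 2.6
tcp_pos: [0.5684, -0.1647, 0.1923]
eef_rot: [179.9, -0.2, -117.6]
contact_force: [0.9, -0.2, -0.3]
gripper_width: -0.0
gripper_force: 0.0
```

{"name": "step_arm", "arguments": {
  "plan": [
    [0, -0.14, 0, 0, 0],
    [0, -0.28, 0, 0, 0],
    [0, -0.28, 0.25, 0, 0],
    [0, -0.28, 0.4, 0, 0],
    [0, -0.28, 0.488, 0, 0],
    [0, -0.28, 0.488, 0, 0],
    [0, -0.28, 0.488, 0, 0]
  ]
}}

```text
time_s: 3.18
tcp_pos: [0.6238, -0.1949, 0.0718]
eef_rot: [179.7, -0.2, -117.6]
contact_force: [0.4, 0.2, 1.6]
gripper_width: 0.0007
gripper_force: 0.0
```

{"name": "step_arm", "arguments": {
  "plan": [
    [0, 0.02, 0, 0, 0],
    [0, 0.04, 0, 0, 0],
    [0, 0.06, 0, 0, 0],
    [0, 0.08, 0, 0, 0],
    [0, 0.1, 0, 0, 0],
    [0, 0.12, 0, 0, 0],
    [0, 0.14, 0, 0, 0],
    [0, 0.16, 0, 0, 0],
    [0, 0.18, 0, 0, 0],
    [0, 0.2, 0, 0, 0],
    [0, 0.22, 0, 0, 0],
    [0, 0.24, 0, 0, 0]
  ]
}}

```text
time_s: 4.18
tcp_pos: [0.5708, -0.1683, 0.0737]
eef_rot: [180.0, -0.0, -117.8]
contact_force: [0.4, 0.8, 0.0]
gripper_width: 0.0006
gripper_force: 0.0
```

{"name": "step_arm", "arguments": {
  "plan": [
    [0, 0.02, 0, 0, 0],
    [0, 0.04, 0, 0, 0],
    [0, 0.06, 0, 0, 0],
    [0, 0.08, 0, 0, 0],
    [0, 0.1, 0, 0, 0],
    [0, 0.12, 0, 0, 0],
    [0, 0.14, 0, 0, 0],
    [0, 0.16, 0, 0, 0],
    [0, 0.16, 0, 0, 0],
    [0, 0.16, 0, 0, 0]
  ]
}}

```text
time_s: 5.02
tcp_pos: [0.5358, -0.1498, 0.0739]
eef_rot: [-180.0, 0.0, -117.7]
contact_force: [-0.9, 0.2, -0.1]
gripper_width: 0.0004
gripper_force: 0.0
```

```bash
python3 - <<'E'
from plant import r, eyes
import cv2,numpy as np
s=r.get_state();print(s["tcp_pos"],s["contact_force"])
a=eyes.capture("side")[165:275,245:375,::-1]; b=eyes.capture("top")[135:245,215:345,::-1]
cv2.imwrite("pics/d1.png",cv2.resize(np.hstack([a,b]),None,fx=3,fy=3,interpolation=cv2.INTER_CUBIC))
E
```

```text
[ 0.53580994 -0.14975605  0.07392453] [-0.90930482  0.22107816 -0.07402192]
```

View pics/d1.png

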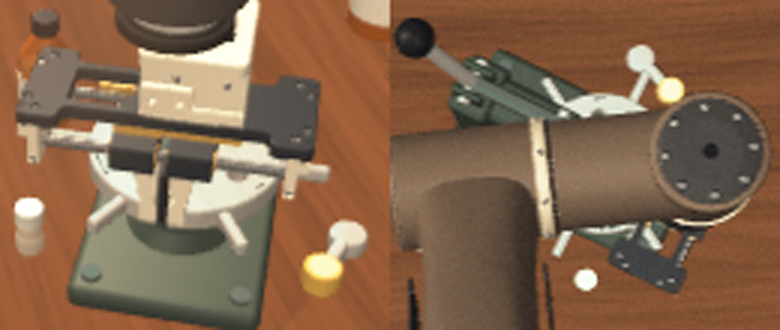

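The tabs sit at seats again with the finger between them and almost no force, so the plate appears to have stepped once. I'll lift, go back and look.

{"name": "step_arm", "arguments": {
  "plan": [
    [0, 0, -0.1, 0, 0],
    [0, 0, -0.24, 0, 0],
    [0, 0, -0.24, 0, 0],
    [0, -0.15, -0.24, 0, 0],
    [0, -0.3, -0.24, 0, 0],
    [0, -0.4, -0.24, 0, 0],
    [0, -0.4, -0.24, 0, 0],
    [0, -0.4, -0.24, 0, 0]
  ]
}}

```text
time_s: 5.78
tcp_pos: [0.625, -0.1972, 0.1324]
eef_rot: [179.9, -0.0, -117.8]
contact_force: [-0.8, -0.1, -1.0]
gripper_width: 0.0007
gripper_force: 0.0
```

```bash
python3 - <<'E'
from plant import r, eyes
import cv2,numpy as np
a=eyes.capture("side")[165:275,245:375,::-1]; b=eyes.capture("top")[135:245,215:345,::-1]
cv2.imwrite("pics/d2.png",cv2.resize(np.hstack([a,b]),None,fx=3,fy=3,interpolation=cv2.INTER_CUBIC))
E
```

```text
(no output)
```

View pics/d2.png

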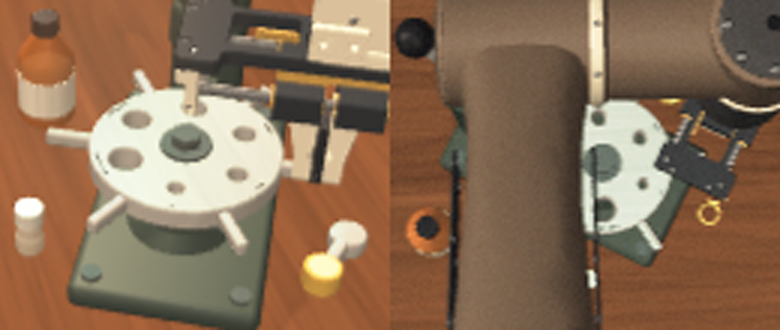

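The dies look as they did at the start. I'll compare pictures numerically to find out whether the plate moved during the push.

```bash
python3 - <<'E'
import cv2,numpy as np
a=cv2.imread("pics/side0.png")[165:275,245:375]
g=lambda f:cv2.resize(cv2.imread(f)[:,:390],(130,110),interpolation=cv2.INTER_AREA)
d1,d2=g("pics/d1.png"),g("pics/d2.png")
cv2.imwrite("pics/e.png",np.hstack([cv2.resize(x[20:90,10:110],None,fx=4,fy=6,interpolation=cv2.INTER_CUBIC)[:, :400] for x in (a,d2)]))
def f(x,y):return [tuple(np.round(np.abs(p.astype(int)-q)[y-6:y+7,x-6:x+7].mean(),1) for p,q in ((a,d1),(a,d2),(d1,d2))) ]
for n,p in dict(wide=(42,53),d13=(59,62),d155=(79,58),d18=(81,44),dots2=(86,61),dotsL=(34,54)).items(): print(n,f(*p))
E
```

```text
wide [(np.float64(89.3), np.float64(6.5), np.float64(95.1))]
d13 [(np.float64(98.8), np.float64(6.3), np.float64(103.0))]
d155 [(np.float64(30.6), np.float64(7.2), np.float64(33.2))]
d18 [(np.float64(82.5), np.float64(6.9), np.float64(88.2))]
dots2 [(np.float64(28.1), np.float64(6.7), np.float64(29.7))]
dotsL [(np.float64(39.9), np.float64(6.6), np.float64(42.8))]
```

View pics/e.png

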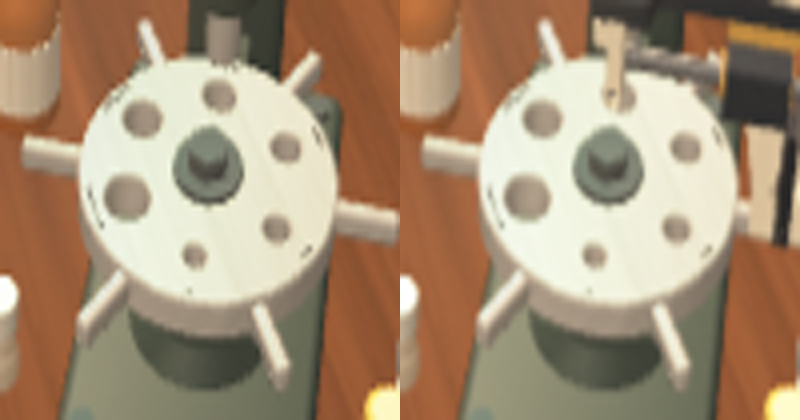

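```bash
python3 - <<'E'
import cv2,numpy as np
from plant import eyes,r
g=lambda f:cv2.resize(cv2.imread(f,0)[:,:390],(130,110),interpolation=cv2.INTER_AREA)
a=cv2.imread("pics/side0.png",0)[165:275,245:375]
for x in (a,g("pics/d1.png"),g("pics/d2.png")): print(x[56:68,80:94])
for x in (a,g("pics/d1.png")): print(x[48:62,29:38])
m=eyes.camera_model("side");f=210/np.tan(np.radians(m["fov_y"]/2));W=m["world_to_cam"]
def pr(p):
    c=W@[*p,1]; return np.round([(m["cx"]-f*c[0]/c[2]-245)*3,(m["cy"]+f*c[1]/c[2]-165)*3])
print("d1 tip",pr([.5358,-.1498,.074]),"d2 tip",pr([.625,-.1972,.1324]))
E
```

```text
[[170 189 216 226 229 227 227 227 226 226 226 226 214 160]
 [146 148 192 222 227 228 227 227 226 225 226 226 187 138]
 [145 139 173 218 225 228 227 227 227 226 225 217 158 116]
 [147 138 196 221 225 227 228 226 227 227 225 187 131 105]
 [184 216 223 225 225 226 227 227 227 227 205 148 112 100]
 [222 227 226 225 225 225 183 147 219 206 154 116 105  99]
 [226 227 227 225 225 183 181 210 202 154 118 106  94  97]
 [225 227 227 226 225 219 220 189 150 119 108 106  91  99]
 [227 226 227 227 225 204 171 141 118 110 107  90  87  99]
 [227 226 226 207 199 155 124 116 111 108 101  69  83  99]
 [227 218 201 166 148 122 112 112 111 105  85  58  95 101]
 [189 165 148 129 119 114 112 112 109  95  76  55  97 103]]
[[ 98  97 102 102 105 110 113 119 119 132 134 131 141 135]
 [119 107 105 116  99 101 101 101  99 102 104  99 106 111]
 [142 135 161 202 209 209 185 171 149 122 117  95  88  97]
 [152 150 199 226 230 231 227 224 219 215 210 164 118  95]
 [191 214 225 229 229 230 228 226 231 232 208 154 115 103]
 [225 232 231 229 229 223 190 167 218 209 160 122 107 105]
 [230 231 231 230 227 194 189 207 203
[... 1458 characters left out ...]
111 121 132 136 157 194 228 237 238]
 [111 113 131 136 140 165 195 229 237]
 [111 111 123 135 138 143 158 195 229]]
[[127 130 145 153 161 158 144 118 104]
 [104 102 106 103 107 114 119  89  78]
 [111 119 121 104  99 107 119  79  62]
 [135 199 201 171 209 199 169  93  59]
 [131 216 230 167 225 236 188  96  59]
 [125 192 234 211 204 234 198 100  59]
 [123 169 224 233 202 231 208 105  57]
 [121 143 202 236 221 222 208 114  63]
 [120 132 173 222 233 208 220 196 151]
 [116 130 145 182 223 213 172 224 232]
 [115 127 135 148 195 224 226 238 243]
 [114 123 134 140 162 199 231 241 241]
 [113 117 133 139 145 169 200 231 240]
 [112 114 126 137 142 148 164 200 230]]
d1 tip [160. 246.] d2 tip [308. 207.]
```

The plate did not move. In the side view the fingertips sit about 7 px (around 20 mm) higher than the TCP projects, so the fingers passed just over the tabs. I'll repeat the push about 24 mm lower; that's still clear of the foot and the loose items.

{"name": "step_arm", "arguments": {
  "plan": [
    [0, 0, 0.1, 0, 0],
    [0, 0, 0.2, 0, 0],
    [0, 0, 0.28, 0, 0],
    [0, 0, 0.336, 0, 0],
    [0, 0, 0.336, 0, 0],
    [0, 0, 0.336, 0, 0]
  ]
}}

```text
time_s: 6.38
tcp_pos: [0.6237, -0.1962, 0.0499]
eef_rot: [180.0, -0.0, -117.7]
contact_force: [-0.1, -0.4, 0.7]
gripper_width: 0.0004
gripper_force: 0.0
```

{"name": "step_arm", "arguments": {
  "plan": [
    [0, 0.02, 0, 0, 0],
    [0, 0.04, 0, 0, 0],
    [0, 0.06, 0, 0, 0],
    [0, 0.08, 0, 0, 0],
    [0, 0.1, 0, 0, 0],
    [0, 0.12, 0, 0, 0],
    [0, 0.14, 0, 0, 0],
    [0, 0.16, 0, 0, 0],
    [0, 0.18, 0, 0, 0],
    [0, 0.2, 0, 0, 0]
  ]
}}

```text
time_s: 7.22
tcp_pos: [0.5802, -0.1732, 0.0503]
eef_rot: [-179.9, 0.0, -117.7]
contact_force: [1.6, -2.5, 0.2]
gripper_width: 0.0004
gripper_force: 1.4
```

{"name": "step_arm", "arguments": {
  "plan": [
    [0, 0.02, 0, 0, 0],
    [0, 0.04, 0, 0, 0],
    [0, 0.06, 0, 0, 0],
    [0, 0.08, 0, 0, 0],
    [0, 0.1, 0, 0, 0],
    [0, 0.12, 0, 0, 0],
    [0, 0.14, 0, 0, 0],
    [0, 0.16, 0, 0, 0],
    [0, 0.18, 0, 0, 0],
    [0, 0.2, 0, 0, 0],
    [0, 0.2, 0, 0, 0],
    [0, 0.2, 0, 0, 0]
  ]
}}

```text
time_s: 8.22
tcp_pos: [0.5357, -0.1497, 0.0499]
eef_rot: [180.0, 0.0, -117.7]
contact_force: [-0.2, -0.1, -0.9]
gripper_width: 0.0006
gripper_force: 0.0
```

{"name": "step_arm", "arguments": {
  "plan": [
    [0, 0, -0.1, 0, 0],
    [0, 0, -0.25, 0, 0],
    [0, 0, -0.336, 0, 0],
    [0, 0, -0.336, 0, 0],
    [0, -0.15, -0.336, 0, 0],
    [0, -0.3, -0.336, 0, 0],
    [0, -0.4, -0.336, 0, 0],
    [0, -0.4, -0.336, 0, 0],
    [0, -0.4, -0.336, 0, 0]
  ]
}}

```text
time_s: 8.97
tcp_pos: [0.6248, -0.1972, 0.1324]
eef_rot: [179.9, -0.0, -117.8]
contact_force: [-0.5, -1.2, -0.5]
gripper_width: 0.0005
gripper_force: 0.0
```

```bash
python3 - <<'E'
from plant import r, eyes
import cv2,numpy as np
a=eyes.capture("side")[165:275,245:375,::-1]
cv2.imwrite("pics/f1.png",cv2.resize(a,None,fx=5,fy=5,interpolation=cv2.INTER_CUBIC))
E
```

```text
(no output)
```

View pics/f1.png

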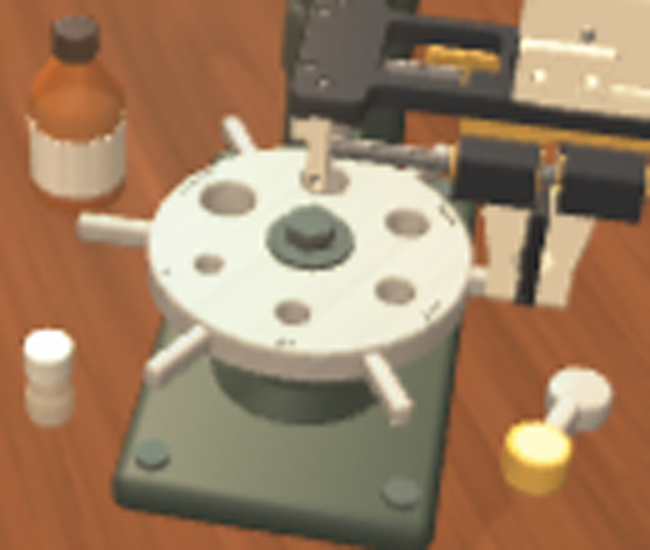

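The plate has stepped once: the 13 mm die is now at (208,263) and the widest at (228,198), one seat short of the ram. I'll do the same push again.

{"name": "step_arm", "arguments": {
  "plan": [
    [0, 0, 0.1, 0, 0],
    [0, 0, 0.2, 0, 0],
    [0, 0, 0.28, 0, 0],
    [0, 0, 0.336, 0, 0],
    [0, 0, 0.336, 0, 0],
    [0, 0, 0.336, 0, 0]
  ]
}}

```text
time_s: 9.52
tcp_pos: [0.6235, -0.1962, 0.0497]
eef_rot: [179.9, -0.0, -117.7]
contact_force: [-0.6, -0.4, 0.5]
gripper_width: 0.0006
gripper_force: 0.0
```

{"name": "step_arm", "arguments": {
  "plan": [
    [0, 0.02, 0, 0, 0],
    [0, 0.04, 0, 0, 0],
    [0, 0.06, 0, 0, 0],
    [0, 0.08, 0, 0, 0],
    [0, 0.1, 0, 0, 0],
    [0, 0.12, 0, 0, 0],
    [0, 0.14, 0, 0, 0],
    [0, 0.16, 0, 0, 0],
    [0, 0.18, 0, 0, 0],
    [0, 0.2, 0, 0, 0]
  ]
}}

```text
time_s: 10.35
tcp_pos: [0.5803, -0.1731, 0.0503]
eef_rot: [-179.9, 0.0, -117.7]
contact_force: [2.1, -2.6, 1.0]
gripper_width: -0.0002
gripper_force: 1.4
```

{"name": "step_arm", "arguments": {
  "plan": [
    [0, 0.02, 0, 0, 0],
    [0, 0.04, 0, 0, 0],
    [0, 0.06, 0, 0, 0],
    [0, 0.08, 0, 0, 0],
    [0, 0.1, 0, 0, 0],
    [0, 0.12, 0, 0, 0],
    [0, 0.14, 0, 0, 0],
    [0, 0.16, 0, 0, 0],
    [0, 0.18, 0, 0, 0],
    [0, 0.2, 0, 0, 0],
    [0, 0.2, 0, 0, 0],
    [0, 0.2, 0, 0, 0]
  ]
}}

```text
time_s: 11.35
tcp_pos: [0.5357, -0.1497, 0.0498]
eef_rot: [180.0, 0.0, -117.7]
contact_force: [0.8, 0.2, 1.0]
gripper_width: 0.0006
gripper_force: 0.0
```

{"name": "step_arm", "arguments": {
  "plan": [
    [0, 0, -0.1, 0, 0],
    [0, 0, -0.25, 0, 0],
    [0, 0, -0.4, 0, 0],
    [0, 0, -0.5, 0, 0],
    [0, -0.15, -0.5, 0, 0],
    [0, -0.3, -0.5, 0, 0],
    [0, -0.45, -0.5, 0, 0],
    [0, -0.6, -0.5, 0, 0],
    [0, -0.7, -0.5, 0, 0],
    [0, -0.7, -0.5, 0, 0],
    [0, -0.7, -0.5, 0, 0]
  ]
}}

```text
time_s: 12.27
tcp_pos: [0.6911, -0.2322, 0.1727]
eef_rot: [179.9, -0.0, -117.8]
contact_force: [-0.5, 0.1, -0.4]
gripper_width: 0.0006
gripper_force: 0.0
```

```bash
python3 - <<'E'
from plant import r, eyes
import cv2,numpy as np
a=eyes.capture("side")[165:275,245:375,::-1]; b=eyes.capture("top")[135:245,215:345,::-1]
cv2.imwrite("pics/f2.png",cv2.resize(np.hstack([a,b]),None,fx=3,fy=3,interpolation=cv2.INTER_CUBIC))
E
```

```text
(no output)
```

View pics/f2.png

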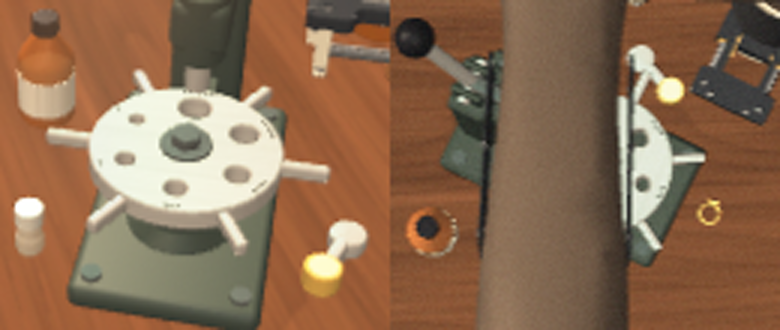

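The widest die is now under the ram at side crop (195,107), with the 13 mm die next to it at (137,119). The tabs are in their seat positions, and the vial, loupe, flux and signet haven't moved. The arm is clear.

```bash
python3 -c "
from plant import workorder
print(workorder.close_job())"
```

```text
the job is handed in; nothing more can be done
None
```

The widest die (six dots) is seated under the ram after two light clockwise steps; an earlier push passed just above the tabs without turning the plate, nothing around the reducer looks disturbed, and the job is handed in.

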